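# Clear the desk pad into the stationery drawer

## Task

Put away whatever staplers and wooden rubber stamps lie on the grey desk pad: pull the top drawer of the small steel cabinet right out to its stop, then put every stapler on its base in the wide compartment and stand every stamp upright, rubber face down, in the narrow one, and push the drawer fully shut. Leave the tape dispenser and the calculator where they are.

Things in the scene. Friction and masses are not known exactly. Their poses are not given: they have to be found in the camera images.
- drawer (a joint): top drawer of the grey steel cabinet: metres pulled out, 0 shut, 0.235 at its stop. Slides level along the cabinet's -x; needs 2 to 4 N and stays where it is left. May start up to 30 mm open. Inside, side walls and divider are 4 thick and stand 34 mm over the floor, the front plate 101 mm, the cabinet's top 103 mm; shut, there is 95 mm of height inside.
- cabinet: fixed grey steel two-drawer desktop cabinet, 330 wide x 300 deep x 215 tall. Origin: on the counter, middle of the lower edge of its front; x points into the cabinet, y to the left as one faces it, z up. Folders lie on the back half of its top. The lower drawer is not used.
- drawer_handle (a point): middle of the top drawer's handle, a level steel bar 10 mm thick and 140 mm long (along y), 189 mm over the counter and 42 mm in front of the drawer's front plate (18 thick, 326 wide, its top edge 213 mm over the counter). Nothing is above the bar; it can be gripped from above. Axes as the cabinet's.
- wide_bay (a point): front end of the floor of the wide compartment of the top drawer, at -y (right as one faces the cabinet), 112 mm over the counter: mid-width, against the inner face of the front plate; moves with the drawer; axes as the cabinet's (x into the cabinet). With the drawer at its stop the first 235 mm behind this point lie clear of the cabinet; 45 mm more stay inside. 156 mm wide inside.
- narrow_bay (a point): the same for the narrow compartment, at +y (left as one faces the cabinet): 140 mm wide inside, the same length, floor and walls.
- pad: fixed grey desk pad lying on the counter, 320 (x) x 320 (y) x 3 thick. Origin: on the counter, 25 mm beyond the middle of its far edge; the pad lies from there towards the robot. Its place and the cabinet's may be exchanged, left and right.
- stapler1: desktop stapler, black plastic with a steel magazine, 120 long x 36 wide x 53 tall: a 36 wide base plate 9 thick and above it an upper arm 28 wide, 112 long, from 33 to 53 mm up, the part to grip across. Origin: centre of its underside; x along its length, z up. 0.18 to 0.29 kg. May be absent.
- stapler2: desktop stapler, black plastic with a steel magazine, 120 long x 36 wide x 53 tall: a 36 wide base plate 9 thick and above it an upper arm 28 wide, 112 long, from 33 to 53 mm up, the part to grip across. Origin: centre of its underside; x along its length, z up. 0.18 to 0.29 kg. May be absent.
- stamp1: wooden rubber stamp: rectangular block 68 (its x) x 42 (its y) x 22 tall, rubber face down, with a round turned handle on its middle, 26 mm across from 50 to 76 mm up and 18 mm across below that, 79 tall in all. Origin: centre of its underside; z up along the handle. 0.07 to 0.12 kg. May be absent.
- stamp2: wooden rubber stamp: rectangular block 68 (its x) x 42 (its y) x 22 tall, rubber face down, with a round turned handle on its middle, 26 mm across from 50 to 76 mm up and 18 mm across below that, 79 tall in all. Origin: centre of its underside; z up along the handle. 0.07 to 0.12 kg. May be absent.
- stamp3: wooden rubber stamp: rectangular block 68 (its x) x 42 (its y) x 22 tall, rubber face down, with a round turned handle on its middle, 26 mm across from 50 to 76 mm up and 18 mm across below that, 79 tall in all. Origin: centre of its underside; z up along the handle. 0.07 to 0.12 kg. May be absent.
- stamp4: wooden rubber stamp: rectangular block 68 (its x) x 42 (its y) x 22 tall, rubber face down, with a round turned handle on its middle, 26 mm across from 50 to 76 mm up and 18 mm across below that, 79 tall in all. Origin: centre of its underside; z up along the handle. 0.07 to 0.12 kg. May be absent.
- tape_dispenser: bystander: grey desk tape dispenser, 130 x 55 x 72 tall, beyond the pad's far edge. Origin: centre of its underside.
- calculator: bystander: black desk calculator, 135 x 88 x 22, beyond the pad's far edge. Origin: centre of its underside.
Mind the look-alikes: they are no part of the job. Leave any blue look-alike of the stapler2 alone.

How it is judged:
By the outcome, as a careful person would: the job done as asked, in the order asked, and still so for the second after the job is handed in, with the robot touching nothing.
Of stapler1, stapler2, stamp1, stamp2, stamp3, stamp4 only 4 to 6 are there at a start; the rules pass over those that are not, and their reading is None.
At some moment in a run one of stapler1, stapler2, stamp1, stamp2, stamp3, stamp4 may be knocked a few centimetres aside while the robot is not near it.
It also fails if it takes over 210 s, if anything falls off the work surface, if the arm or the gripper's body presses on something with over 40 N, if the wrist force passes 120 N, or if a joint passes its speed limit or range.

## Robot

A 6-joint arm with a two-finger parallel gripper is mounted at the origin on the work surface. World frame = base frame: x ahead of the robot, y to its left, z up, the work surface at z = 0. Lengths are in m, angles in degrees, forces in N, time in s.
With the tool pointing down it reaches from about 0.275 to 0.825 m from the base axis. Payload 4.9 kg.
Tool frame: the origin (TCP) lies between the finger pads; the fingertips stand 25 mm ahead of it and the grasp point (between the pads) lies 6 mm ahead of it; z points along the fingers, y is the line along which they close (so a half turn about z gives the same grasp; the last joint's range is limited). The gripper opens to 85 mm and grips with 20 to 120 N. Pads are 22 mm wide; open, the fingers measure 114 mm over their backs; the gripper's body (76 mm by 85 mm) begins 54 mm behind the grasp point. The pads swing forward as they close: fully open they stand 13 mm farther back than shut.
Start: joints at [-84.007, 18.69, -11.035, 60.275, 0, 82.311], TCP at [0.13, -0.534, 0.256] pointing down, gripper open.
Joint ranges: [-152.03, 152.03], [-55.5, 102.48], [-74.3, 77.21], [-110.64, 120.58], [-84.22, 78.4], [-180, 180]. Speed limits (degrees/s): [147.25, 147.25, 180, 180, 180, 180].

## Interface

Orientations are given as a 3x3 rotation matrix whose columns are the frame's x, y, z axes.
In Python, from bench import manip, cams, job gives the robot as it stands.
- The arm moves only by the tool jog_arm, never from a script. Its argument "series" is a list of rows, each an object with "delta_pos": the shift along the tool's x, y, z in mm, a list of three; "twist": the turn, a rotation vector about the tool's x, y, z in rad, a list of three. In form: [{"delta_pos": [x, y, z], "twist": [ax, ay, az]}, ...]. A call has 1 to 5 rows; each row shifts and turns the commanded pose from where the row before left it, along the tool's axes as they then stand; what a row does not reach is not made up. A row lasts 1/8 s, in which the tool goes at most 62.5 mm and 10.7 degrees, less where a joint would pass 70% of its speed; a pose out of reach is approached as far as the arm can. A call with a gripper value outside its range is refused whole. "grip" is the finger opening in mm, from 0 to 85.4, set as the call begins (left out, the last holds). The fingers move at their own pace and stop on an object; the grip force is fixed at half the most. Time passes only in rows, so rows that do not move let the fingers close. It gives the time, the measured TCP pose, the force, the opening and the grip force at its end, in the units of the state.
- manip.get_obs(): the state, without advancing time (a new reading comes with each control period).
- cams.grab_frame(name): name is "side" or "top" or "wrist"; returns the picture (480x640x3 uint8, blue, green, red); there is no depth.
- cams.camera_params(name): a dict with "intrinsics" (3x3 intrinsics, pixels), "rvec" (rotation vector, rad) and "tvec" (3), from world to camera coordinates, as OpenCV has them; the wrist camera has in their place "tool_from_camera" (4x4, takes a point from camera to tool coordinates, whose origin is the TCP and whose axes are the flange's). Camera axes: x right, y down, z forward; pixel columns grow to the right and rows downward; lengths in m; the calibration is good to about 2 mm. A picture is of the moment at which its call begins: read the wrist's pose just before it. camera_params takes no time and is no camera call.
- job.finish_job(): hands the job in; it is judged then, once.
The state is a dict: "time": time; "q": joint angles; "dq": joint speeds; "tau": joint torques, N m; "tool_pos": TCP position; "eef_rot": TCP orientation; "force": force on the tool from outside, world axes, zero at the start; "ft_torque": the same for the moment, N m; "width": finger opening in m; "finger_force": force on a finger pad.
Only numpy, scipy, OpenCV 4.12 (cv2) and the standard library are available. Lean on these libraries where they do the work, as an engineer would, in place of code of your own. Each camera call takes 0.05 s, during which the arm holds its last target. There are 200 camera calls.

## Working session

There is one attempt and no reset: what is moved stays moved. The work goes in short steps, Python scripts to look and compute and a tool call to move; the robot and the scene stay as the last step left them, time stands still between calls to the robot, and variables do not carry over. Pictures are saved under pics/ and viewed, at most 14 in all, crops included, and the job is handed in when it is done.

Besides the shell and the picture viewer there is one more tool, called after "Emit:" as name([rows], argument=value, ...), one row to a line, values as JSON. jog_arm: Moves the arm, as the interface text tells. Its arguments: {"type":"object","properties":{"series":{"type":"array","items":{"type":"object","properties":{"delta_pos":{"type":"array","items":{"type":"number"}},"twist":{"type":"array","items":{"type":"number"}}}}},"grip":{"type":"number"}},"required":["series"]}

```bash
mkdir -p pics; ls; cat > h.py <<'E'
import numpy as np, cv2
from bench import manip, cams, job
def P(name,obs=None):
    c=cams.camera_params(name); K=np.array(c["intrinsics"],float)
    if name=="wrist":
        o=obs or manip.get_obs(); T=np.eye(4); T[:3,:3]=np.array(o["eef_rot"]); T[:3,3]=o["tool_pos"]
        M=np.linalg.inv(T@np.array(c["tool_from_camera"])); return K,M[:3,:3],M[:3,3]
    return K,cv2.Rodrigues(np.array(c["rvec"],float))[0],np.array(c["tvec"],float).ravel()
def atz(p,uv,z):
    K,R,t=p; d=R.T@np.linalg.solve(K,[uv[0],uv[1],1]); c=-R.T@t; return c+d*(z-c[2])/d[2]
def pix(p,X):
    K,R,t=p; x=K@(R@np.array(X)+t); return x[:2]/x[2]
def tri(obs):  # list of (p,uv)
    A=np.zeros((3,3));b=np.zeros(3);L=[]
    for p,uv in obs:
        K,R,t=p; d=R.T@np.linalg.solve(K,[uv[0],uv[1],1]); d/=np.linalg.norm(d); c=-R.T@t
        M=np.eye(3)-np.outer(d,d); A+=M;b+=M@c;L.append((M,c))
    X=np.linalg.solve(A,b); return X,[np.linalg.norm(M@(X-c)) for M,c in L]
E
python3 - <<'E'
from h import *
for n in("top","side","wrist"): cv2.imwrite(f"pics/{n}0.png",cams.grab_frame(n))
for n in("top","side"):
    K,R,t=P(n); print(n,K.tolist(),(-R.T@t).round(3),R[2].round(3))
o=manip.get_obs(); print(o["tool_pos"],np.array(o["eef_rot"]).round(3).tolist(),o["width"]); print(cams.camera_params("wrist"))
E
```

```text
pics
top [[455.7480271504908, 0.0, 320.41194726088935], [0.0, 455.7480271504908, 243.85716166296493], [0.0, 0.0, 1.0]] [0.335 0.091 1.277] [ 0.126  0.01  -0.992]
side [[446.4564250705936, 0.0, 323.9060710335837], [0.0, 446.4564250705936, 237.32437497317795], [0.0, 0.0, 1.0]] [0.994 0.557 0.823] [-0.535 -0.476 -0.698]
[ 0.13006494 -0.53399973  0.25569099] [[0.972, 0.237, -0.0], [0.237, -0.972, 0.001], [0.0, -0.001, -1.0]] 0.08523068642796298
{'intrinsics': array([[369.01335238,   0.        , 318.11280047],
       [  0.        , 369.01335238, 240.25816179],
       [  0.        ,   0.        ,   1.        ]]), 'tool_from_camera': array([[-0.00197511, -0.94990995, -0.31251751,  0.07993648],
       [ 0.99999741, -0.00152236, -0.0016927 ,  0.0022456 ],
       [ 0.00113215, -0.31252004,  0.94991049, -0.11788858],
       [ 0.        ,  0.        ,  0.        ,  1.        ]])}
```

View pics/top0.png

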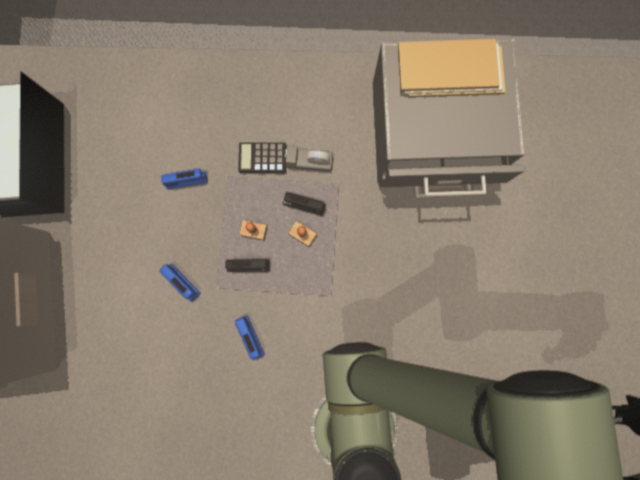

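View pics/side0.png

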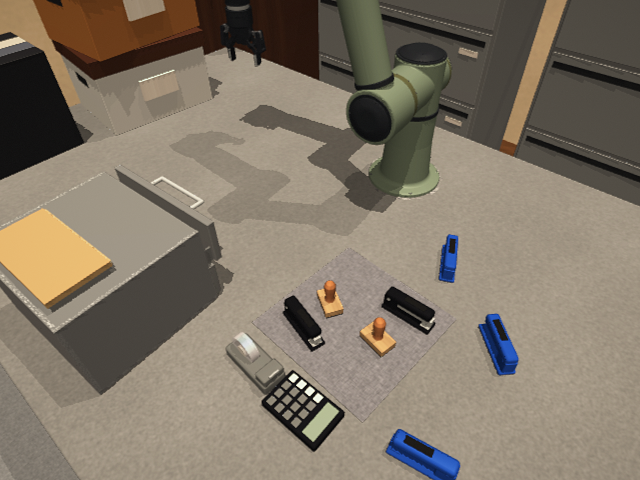

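The top view shows the drawer slightly open, with its handle bar running (425,185) to (486,185). Two black staplers lie on the pad at (304,203) and (248,265), and two upright stamps at (252,230) and (302,233). The look-alikes to leave are the blue staplers at (185,178), (180,282) and (249,338). I choose the black staplers and both wooden stamps, and check them in one close crop.

```bash
python3 - <<'E'
from h import *
t=cv2.imread("pics/top0.png");s=cv2.imread("pics/side0.png")
a=cv2.resize(t[170:300,215:345],(520,520),interpolation=3)
cv2.imwrite("pics/c1.png",a)
c=cv2.resize(t[140:210,370:530],(800,350),interpolation=3)
cv2.imwrite("pics/c2.png",c)
p,q=P("top"),P("side")
for n,a,b,z in[("handleL",(425,185),(152,182),.189),("handleR",(486,185),(201,205),.189)]:
    print(n,*tri([(p,a),(q,b)]),atz(p,a,z),atz(q,b,z))
for n,uv,z in [("st1",(304,201),.05),("st2",(248,265),.05),("sp1",(251,227),.08),("sp2",(302,231),.08)]: print(n,atz(p,uv,z).round(3))
for n,uv,z in [("st1",(303,322),.03),("st2",(409,308),.03),("spA",(379,321),.08),("spB",(330,285),.08)]: print(n,atz(q,uv,z).round(3))
E
```

```text
handleL [ 0.64489155 -0.16439448  0.25544712] [np.float64(0.04547051787292107), np.float64(0.04547051787292129)] [ 0.62403153 -0.15030036  0.189     ] [ 0.63315349 -0.2998387   0.189     ]
handleR [ 0.59953546 -0.26778082  0.13940139] [np.float64(0.05833778029900542), np.float64(0.05833778029900552)] [ 0.62727547 -0.29896695  0.189     ] [ 0.60942271 -0.14593164  0.189     ]
st1 [0.609 0.151 0.05 ]
st2 [0.429 0.297 0.05 ]
sp1 [0.528 0.289 0.08 ]
sp2 [0.52  0.153 0.08 ]
st1 [0.609 0.154 0.03 ]
st2 [0.43  0.304 0.03 ]
spA [0.532 0.292 0.08 ]
spB [0.526 0.158 0.08 ]
```

View pics/c1.png

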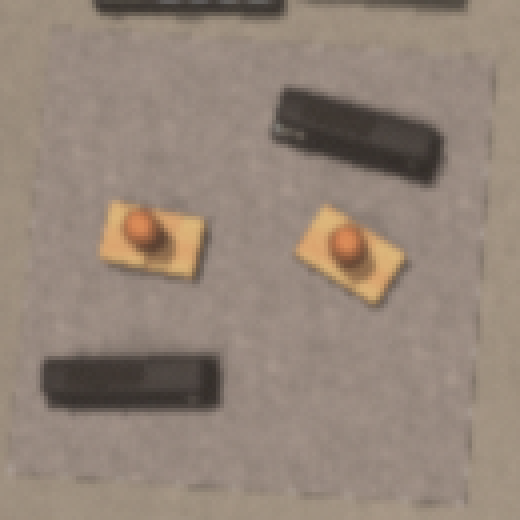

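View pics/c2.png

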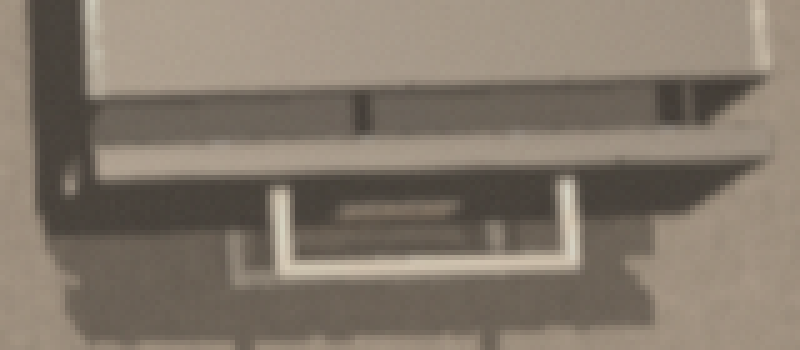

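The crop confirms two black staplers, both lying nearly along the world y axis, and two upright wooden stamps. The drawer is about 20–30 mm open. Its bar runs from about (426,193) to (485,192) in the top image.

```bash
python3 - <<'E'
from h import *
p,q=P("top"),P("side")
def seg(n,a,b,z):
    A,B=atz(p,a,z),atz(p,b,z); d=B-A; print(n,A.round(4),B.round(4),"ang",np.degrees(np.arctan2(d[0],-d[1])).round(2))
seg("bar",(426.5,193.4),(485.5,192.3),.189)
seg("plateTopFront",(389.4,176),(524,171),.213)
seg("cabTop",(388,159.4),(524,155.4),.215)
s=cv2.imread("pics/side0.png"); cv2.imwrite("pics/c3.png",cv2.resize(s[150:300,100:250],(600,600),interpolation=3))
o=lambda u,v:(215+u/4,170+v/4)
for n,e1,e2,z in[("st1",(278,112),(440,152),.053),("st2",(42,380),(218,378),.053)]: seg(n,o(*e1),o(*e2),z)
for n,e1,e2 in[("stampA",(106,232),(200,245)),("stampB",(310,230),(392,280))]: seg(n,o(*e1),o(*e2),.022)
for n,a,b in [("A",o(143,225),(379,322)),("B",o(347,240),(330,285))]: print(n,*tri([(p,a),(q,b)]))
E
```

```text
bar [ 0.6031 -0.1538  0.189 ] [ 0.609  -0.2973  0.189 ] ang 2.35
plateTopFront [ 0.6379 -0.0599  0.213 ] [ 0.6572 -0.3819  0.213 ] ang 3.43
cabTop [ 0.6783 -0.0561  0.215 ] [ 0.6952 -0.3823  0.215 ] ang 2.97
st1 [0.6152 0.2047 0.053 ] [0.5897 0.0929 0.053 ] ang -12.84
st2 [0.4273 0.3576 0.053 ] [0.4314 0.239  0.053 ] ang 1.97
stampA [0.5341 0.3248 0.022 ] [0.5264 0.2588 0.022 ] ang -6.65
stampB [0.5387 0.1824 0.022 ] [0.5048 0.1243 0.022 ] ang -30.26
A [0.53068761 0.29117776 0.07423539] [np.float64(0.0007961118988222258), np.float64(0.0007961118988222321)]
B [0.52332849 0.15443457 0.07489499] [np.float64(0.0010010852619098867), np.float64(0.0010010852619099769)]
```

View pics/c3.png

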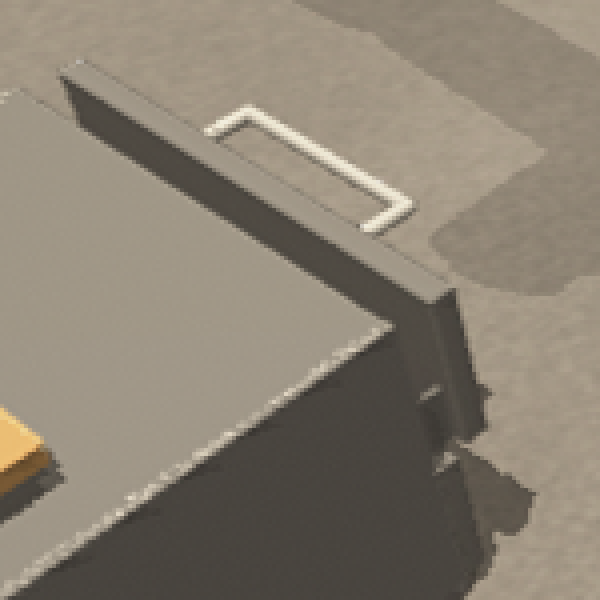

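Emit:
jog_arm([
  {"delta_pos":[0,0,-40],"twist":[0,0,-0.18]},
  {"delta_pos":[0,0,-40],"twist":[0,0,-0.18]},
  {"delta_pos":[0,0,0],"twist":[0,0,-0.18]},
  {"delta_pos":[0,0,0],"twist":[0,0,-0.18]},
  {"delta_pos":[0,0,0],"twist":[0,0,-0.18]},
])

```text
time: 0.78
tool_pos: [0.1301, -0.5343, 0.3361]
eef_rot: [[0.413, 0.911, -0.0], [0.911, -0.413, 0.001], [0.0, -0.0, -1.0]]
force: [-0.1, -0.2, 0.1]
width: 0.0854
finger_force: 0.0
```

Emit:
jog_arm([
  {"delta_pos":[0,0,0],"twist":[0,0,-0.16]},
  {"delta_pos":[0,0,0],"twist":[0,0,-0.16]},
  {"delta_pos":[0,0,0],"twist":[0,0,-0.158]},
  {"delta_pos":[28,49,0],"twist":[0,0,0]},
  {"delta_pos":[28,49,0],"twist":[0,0,0]},
], grip=40)

```text
time: 1.4
tool_pos: [0.226, -0.4734, 0.3358]
eef_rot: [[-0.044, 0.999, 0.0], [0.999, 0.044, 0.001], [0.001, 0.0, -1.0]]
force: [0.3, -0.2, -0.1]
width: 0.0401
finger_force: 0.0
```

Emit:
jog_arm([
  {"delta_pos":[28,49,0],"twist":[0,0,0]},
  {"delta_pos":[28,49,0],"twist":[0,0,0]},
  {"delta_pos":[28,49,0],"twist":[0,0,0]},
  {"delta_pos":[28,49,0],"twist":[0,0,0]},
  {"delta_pos":[28,49,0],"twist":[0,0,0]},
])

```text
time: 2.02
tool_pos: [0.4651, -0.3216, 0.3361]
eef_rot: [[-0.046, 0.999, -0.0], [0.999, 0.046, -0.0], [0.0, -0.0, -1.0]]
force: [-0.2, -0.7, -0.4]
width: 0.0401
finger_force: 0.0
```

```bash
python3 - <<'E'
from h import *
p,q=P("top"),P("side")
for n,a,b in [("L",(426.5,193.2),(202.5,201.2)),("R",(485.5,192.3),(162.5,177))]: print(n,*tri([(p,a),(q,b)]))
print(manip.get_obs()["tool_pos"],manip.get_obs()["q"])
E
```

```text
L [ 0.6017353  -0.15206925  0.1920594 ] [np.float64(0.0014803281804554587), np.float64(0.0014803281804553548)]
R [ 0.60763625 -0.29577127  0.19140335] [np.float64(0.0009654759263632033), np.float64(0.0009654759263632672)]
[ 0.46507156 -0.32159118  0.33609626] [-4.21382477e+01  1.82168354e+01 -2.37672276e-02  7.17687439e+01
 -8.69206088e-03  4.52248907e+01]
```

Emit:
jog_arm([
  {"delta_pos":[30.5,48.5,0],"twist":[0,0,0]},
  {"delta_pos":[30.5,48.5,0],"twist":[0,0,-0.007]},
  {"delta_pos":[30.5,48.5,0],"twist":[0,0,0]},
  {"delta_pos":[0,0,50],"twist":[0,0,0]},
  {"delta_pos":[0,0,40],"twist":[0,0,0]},
])

```text
time: 2.65
tool_pos: [0.6051, -0.2233, 0.2442]
eef_rot: [[-0.055, 0.998, -0.001], [0.998, 0.055, 0.0], [0.0, -0.001, -1.0]]
force: [0.5, -0.5, -0.2]
width: 0.04
finger_force: 0.0
```

```bash
python3 - <<'E'
from h import *
o=manip.get_obs();print(o["tool_pos"]);w=P("wrist",o);im=cams.grab_frame("wrist");
print(pix(w,[.6025,-.152,.191]),pix(w,[.6085,-.296,.191]))
cv2.imwrite("pics/w1.png",im)
E
```

```text
[ 0.60506421 -0.22328241  0.24419432]
[320.91550235 134.89567254] [317.44472259 398.83861039]
```

View pics/w1.png

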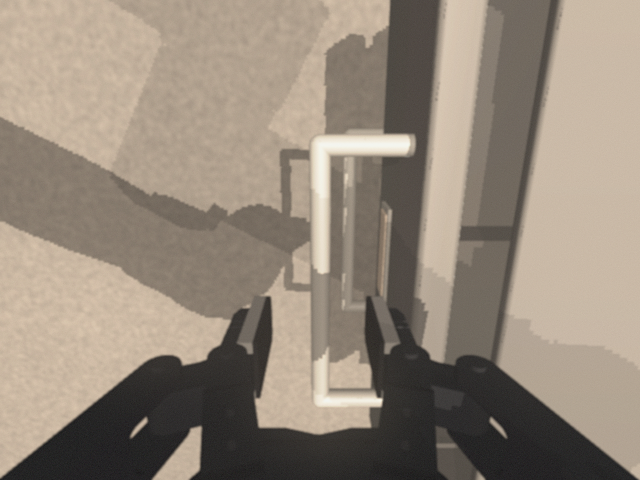

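The wrist view shows the bar at u≈320, midway between the fingers at u≈268 and u≈370 and parallel to the pads. The right finger is clear of the plate, so I lower and grip.

Emit:
jog_arm([
  {"delta_pos":[0,0,25],"twist":[0,0,0]},
  {"delta_pos":[0,0,24],"twist":[0,0,0]},
  {"delta_pos":[0,0,0],"twist":[0,0,0]},
])

```text
time: 3.08
tool_pos: [0.6034, -0.224, 0.1959]
eef_rot: [[-0.053, 0.999, -0.004], [0.999, 0.053, 0.002], [0.002, -0.004, -1.0]]
force: [-0.5, -0.4, 0.4]
width: 0.0399
finger_force: 0.0
```

Emit:
jog_arm([
  {"delta_pos":[0,0,0],"twist":[0,0,0]},
  {"delta_pos":[0,0,0],"twist":[0,0,0]},
  {"delta_pos":[0,0,0],"twist":[0,0,0]},
  {"delta_pos":[0,0,0],"twist":[0,0,0]},
], grip=0)

```text
time: 3.58
tool_pos: [0.6055, -0.2249, 0.1991]
eef_rot: [[-0.053, 0.999, 0.003], [0.999, 0.053, -0.001], [-0.002, 0.003, -1.0]]
force: [0.6, -0.6, 6.4]
width: 0.0079
finger_force: 58.7
```

Emit:
jog_arm([
  {"delta_pos":[0,-10,0],"twist":[0,0,0]},
  {"delta_pos":[0,-20,0],"twist":[0,0,0]},
  {"delta_pos":[0,-20,0],"twist":[0,0,0]},
  {"delta_pos":[0,-20,0],"twist":[0,0,0]},
  {"delta_pos":[0,-20,0],"twist":[0,0,0]},
])

```text
time: 4.2
tool_pos: [0.5158, -0.23, 0.199]
eef_rot: [[-0.053, 0.999, 0.005], [0.999, 0.053, -0.002], [-0.002, 0.005, -1.0]]
force: [3.9, -0.7, 6.0]
width: 0.0077
finger_force: 60.0
```

Emit:
jog_arm([
  {"delta_pos":[0,-25,0],"twist":[0,0,0]},
  {"delta_pos":[0,-25,0],"twist":[0,0,0]},
  {"delta_pos":[0,-25,0],"twist":[0,0,0]},
  {"delta_pos":[0,-20,0],"twist":[0,0,0]},
  {"delta_pos":[0,-10,0],"twist":[0,0,0]},
])

```text
time: 4.82
tool_pos: [0.4104, -0.2361, 0.1991]
eef_rot: [[-0.052, 0.999, 0.004], [0.999, 0.052, -0.003], [-0.004, 0.004, -1.0]]
force: [3.4, -1.5, 7.5]
width: 0.0079
finger_force: 60.1
```

Emit:
jog_arm([
  {"delta_pos":[0,-5,0],"twist":[0,0,0]},
  {"delta_pos":[0,-4,0],"twist":[0,0,0]},
  {"delta_pos":[0,-3,0],"twist":[0,0,0]},
  {"delta_pos":[0,-3,0],"twist":[0,0,0]},
  {"delta_pos":[0,0,0],"twist":[0,0,0]},
])

```text
time: 5.45
tool_pos: [0.3958, -0.2368, 0.199]
eef_rot: [[-0.053, 0.999, 0.003], [0.999, 0.053, -0.003], [-0.004, 0.003, -1.0]]
force: [-0.1, -1.5, 8.5]
width: 0.0077
finger_force: 60.4
```

Emit:
jog_arm([
  {"delta_pos":[0,-3,0],"twist":[0,0,0]},
  {"delta_pos":[0,-3,0],"twist":[0,0,0]},
  {"delta_pos":[0,-2,0],"twist":[0,0,0]},
  {"delta_pos":[0,0,0],"twist":[0,0,0]},
])

```text
time: 5.95
tool_pos: [0.3938, -0.237, 0.1991]
eef_rot: [[-0.055, 0.998, 0.017], [0.998, 0.055, -0.0], [-0.001, 0.017, -1.0]]
force: [20.6, 1.6, -5.4]
width: 0.0079
finger_force: 59.0
```

The drawer is at its stop: 20 N of resistance and no further travel. I release the bar and move over the pad.

Emit:
jog_arm([
  {"delta_pos":[0,6,0],"twist":[0,0,0]},
  {"delta_pos":[0,0,0],"twist":[0,0,0]},
])

```text
time: 6.2
tool_pos: [0.3946, -0.2369, 0.199]
eef_rot: [[-0.053, 0.999, 0.004], [0.999, 0.053, -0.003], [-0.004, 0.004, -1.0]]
force: [2.1, -1.4, 7.8]
width: 0.0077
finger_force: 60.7
```

Emit:
jog_arm([
  {"delta_pos":[0,0,0],"twist":[0,0,0]},
  {"delta_pos":[0,0,0],"twist":[0,0,0]},
  {"delta_pos":[0,0,0],"twist":[0,0,0]},
  {"delta_pos":[0,0,-50],"twist":[0,0,0]},
  {"delta_pos":[0,0,-50],"twist":[0,0,0]},
], grip=40)

```text
time: 6.82
tool_pos: [0.3922, -0.2352, 0.2978]
eef_rot: [[-0.053, 0.999, -0.002], [0.999, 0.053, 0.002], [0.002, -0.002, -1.0]]
force: [1.0, -0.2, -0.4]
width: 0.0399
finger_force: 0.0
```

Emit:
jog_arm([
  {"delta_pos":[50,18,-30],"twist":[0,0,0]},
  {"delta_pos":[55,18,0],"twist":[0,0,0]},
  {"delta_pos":[55,18,0],"twist":[0,0,0]},
  {"delta_pos":[55,18,0],"twist":[0,0,0]},
  {"delta_pos":[55,18,0],"twist":[0,0,0]},
], grip=60)

```text
time: 7.45
tool_pos: [0.4685, 0.0405, 0.3272]
eef_rot: [[-0.053, 0.999, -0.0], [0.999, 0.053, -0.0], [-0.0, -0.0, -1.0]]
force: [0.5, -0.7, -0.0]
width: 0.06
finger_force: 0.0
```

```bash
python3 - <<'E'
from h import *
o=manip.get_obs();print(o["tool_pos"],np.array(o["eef_rot"]).round(3).tolist());w=P("wrist",o);im=cams.grab_frame("wrist");p=P("top");t=cams.grab_frame("top")
cv2.imwrite("pics/w2.png",np.vstack([cv2.resize(im,(400,300)),t[120:320,200:600]]))
cv2.imwrite("pics/w2full.png",im);cv2.imwrite("pics/t2.png",t)
E
```

```text
[0.46851798 0.04050914 0.32718904] [[-0.053, 0.999, -0.0], [0.999, 0.053, -0.0], [-0.0, -0.0, -1.0]]
```

View pics/w2.png

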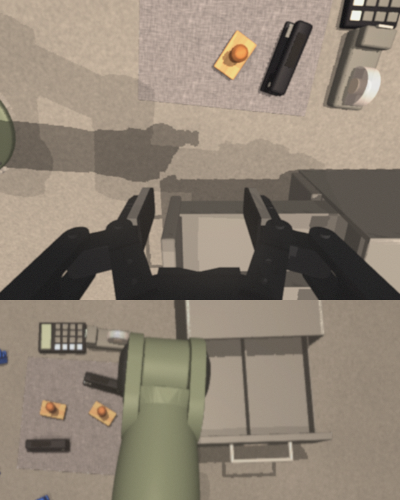

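The wrist view shows black stapler 1 running (294,25) to (272,93) and a stamp at (236,53). The top view shows the drawer fully out with its divider visible. I refine positions using the new wrist and first top views.

```bash
python3 - <<'E'
from h import *
im=cv2.imread("pics/w2full.png");w=P("wrist");p,q=P("top"),P("side")
roi=im[10:190,370:520].copy();g=cv2.cvtColor(roi,6)
m=(g<60).astype(np.uint8); n,l,s,c=cv2.connectedComponentsWithStats(m)
k=1+np.argmax(s[1:,4]); ys,xs=np.where(l==k); r=cv2.minAreaRect(np.c_[xs,ys].astype(np.float32)); print(r)
b=cv2.boxPoints(r)+[370,10]
b=b[np.argsort(b[:,1])]; e1,e2=b[:2].mean(0),b[2:].mean(0); print(e1,e2)
for z in(.003,.03,.056):
    A,B=atz(w,e1,z),atz(w,e2,z); print(z,((A+B)/2).round(4),np.linalg.norm(A-B).round(4),np.degrees(np.arctan2(*(A-B)[[1,0]])).round(1))
print(tri([(w,(236*1.6+1,50*1.6)),(p,(301.75,230))]), "stampB")
E
```

```text
((87.03448486328125, 81.9137954711914), (41.59575653076172, 127.20130157470703), 21.801406860351562)
[480.65516663  32.86207342] [433.4138031  150.96551514]
0.003 [0.6158 0.1569 0.003 ] 0.1284 76.0
0.03 [0.6065 0.1547 0.03  ] 0.1206 76.0
0.056 [0.5976 0.1526 0.056 ] 0.113 76.0
(array([0.50093301, 0.1462085 , 0.20679388]), [np.float64(0.0023196513334952313), np.float64(0.0023196513334950903)]) stampB
```

Emit:
jog_arm([
  {"delta_pos":[33,43,0],"twist":[0,0,0.09]},
  {"delta_pos":[33,43,0],"twist":[0,0,0.09]},
  {"delta_pos":[33,43,0],"twist":[0,0,0.095]},
])

```text
time: 7.92
tool_pos: [0.6017, 0.1329, 0.3272]
eef_rot: [[0.223, 0.975, -0.0], [0.975, -0.223, -0.001], [-0.001, -0.0, -1.0]]
force: [-0.5, -1.1, 1.2]
width: 0.0598
finger_force: 0.0
```

Emit:
jog_arm([
  {"delta_pos":[19,-3,50],"twist":[0,0,0]},
  {"delta_pos":[0,0,60],"twist":[0,0,0]},
  {"delta_pos":[0,0,0],"twist":[0,0,0]},
])

```text
time: 8.3
tool_pos: [0.5979, 0.1507, 0.212]
eef_rot: [[0.221, 0.975, -0.012], [0.975, -0.221, -0.002], [-0.004, -0.011, -1.0]]
force: [-0.3, -0.1, 0.1]
width: 0.0603
finger_force: 0.0
```

```bash
python3 - <<'E'
from h import *
o=manip.get_obs();print(o["tool_pos"]);im=cams.grab_frame("wrist")
cv2.imwrite("pics/w3.png",im)
E
```

```text
[0.5979351  0.1506513  0.21202027]
```

View pics/w3.png

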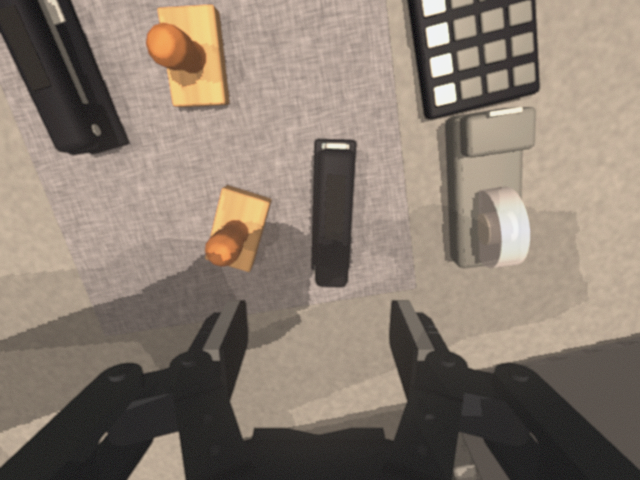

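The close wrist view shows stapler 1's top running (335,143) to (332,285), nearly parallel to the fingers. Both stamps' handle tops are at (168,45) and (220,250), and stapler 2 is at upper left.

```bash
python3 - <<'E'
from h import *
w=P("wrist");p=P("top"); o=manip.get_obs()
T=np.array(o["eef_rot"]);
a,b=(335,143),(332,284)
for z in (.04,.056):
    A,B=atz(w,a,z),atz(w,b,z);print(z,A.round(4),B.round(4),((A+B)/2).round(4),np.linalg.norm(A-B).round(3),np.degrees(np.arctan2(*(A-B)[[1,0]])).round(1))
k=lambda u,v:(215+u/4,170+v/4)
print(tri([(w,a),(p,k(278,108))]),tri([(w,b),(p,k(440,150))]))
print("stampB top",tri([(w,(222,248)),(p,k(347,238))]),"A",tri([(w,(166,42)),(p,k(142,223))]))
print(pix(w,[.603,.152,.056]))
E
```

```text
0.04 [0.6261 0.2069 0.04  ] [0.5987 0.0911 0.04  ] [0.6124 0.149  0.04  ] 0.119 76.7
0.056 [0.6257 0.208  0.056 ] [0.5998 0.0985 0.056 ] [0.6127 0.1533 0.056 ] 0.113 76.7
(array([0.62575524, 0.20668519, 0.0224764 ]), [np.float64(0.0011742722300219714), np.float64(0.001174272230021981)]) (array([0.59642075, 0.09169309, 0.03807714]), [np.float64(0.002524055301853257), np.float64(0.002524055301853226)])
stampB top (array([0.52604948, 0.1534477 , 0.0717173 ]), [np.float64(0.0004707391916607796), np.float64(0.0004707391916608121)]) A (array([0.53320292, 0.29287667, 0.0711506 ]), [np.float64(0.0011295053553810844), np.float64(0.0011295053553812733)])
[321.53939021 222.03721245]
```

```bash
python3 - <<'E'
from h import *
for i in range(3):
    o=manip.get_obs();w=P("wrist",o);im=cams.grab_frame("wrist")
    print(o["tool_pos"].round(4),np.array(o["eef_rot"])[:,2].round(4))
    roi=im[120:300,290:380];m=(cv2.cvtColor(roi,6)<60).astype(np.uint8)
    n,l,s,c=cv2.connectedComponentsWithStats(m);k=1+np.argmax(s[1:,4]);ys,xs=np.where(l==k)
    r=cv2.minAreaRect(np.c_[xs,ys].astype(np.float32));b=cv2.boxPoints(r)+[290,120];b=b[np.argsort(b[:,1])];e1,e2=b[:2].mean(0),b[2:].mean(0)
    A,B=atz(w,e1,.05),atz(w,e2,.05);print(e1.round(),e2.round(),((A+B)/2).round(4),np.degrees(np.arctan2(*(A-B)[[1,0]])).round(1),np.linalg.norm(A-B))
E
```

```text
[0.6004 0.1509 0.2158] [-5.3e-03 -9.0e-04 -1.0e+00]
[330. 151.] [327. 284.] [0.608  0.1498 0.05  ] 76.4 0.10970861906236869
[0.6023 0.1511 0.2184] [-1.e-04 -2.e-04 -1.e+00]
[327. 148.] [321. 284.] [0.6074 0.151  0.05  ] 75.1 0.11254958436806137
[0.6034 0.1513 0.2199] [ 3.2e-03  3.0e-04 -1.0e+00]
[324. 152.] [322. 284.] [0.6081 0.1497 0.05  ] 76.4 0.11001579993246868
```

Emit:
jog_arm([
  {"delta_pos":[0,4,50],"twist":[0,0,0]},
  {"delta_pos":[0,0,50],"twist":[0,0,0]},
  {"delta_pos":[0,0,35],"twist":[0,0,0]},
  {"delta_pos":[0,0,15],"twist":[0,0,0]},
  {"delta_pos":[0,0,0],"twist":[0,0,0]},
])

```text
time: 9.12
tool_pos: [0.6068, 0.1509, 0.0684]
eef_rot: [[0.22, 0.975, 0.001], [0.975, -0.22, 0.0], [0.0, 0.001, -1.0]]
force: [0.2, -0.8, -0.0]
width: 0.0599
finger_force: 0.0
```

Emit:
jog_arm([
  {"delta_pos":[0,0,13],"twist":[0,0,0]},
  {"delta_pos":[0,0,0],"twist":[0,0,0]},
])

```text
time: 9.38
tool_pos: [0.606, 0.1509, 0.0545]
eef_rot: [[0.22, 0.975, 0.0], [0.975, -0.22, 0.0], [0.0, 0.0, -1.0]]
force: [-0.3, 0.5, 0.0]
width: 0.0603
finger_force: 0.0
```

Emit:
jog_arm([
  {"delta_pos":[0,0,0],"twist":[0,0,0]},
  {"delta_pos":[0,0,0],"twist":[0,0,0]},
  {"delta_pos":[0,0,0],"twist":[0,0,0]},
  {"delta_pos":[0,0,0],"twist":[0,0,0]},
], grip=10)

```text
time: 9.88
tool_pos: [0.6065, 0.1511, 0.0551]
eef_rot: [[0.22, 0.975, 0.001], [0.975, -0.22, 0.0], [0.001, 0.001, -1.0]]
force: [-0.2, -0.4, 5.8]
width: 0.0271
finger_force: 59.0
```

Emit:
jog_arm([
  {"delta_pos":[0,0,-30],"twist":[0,0,0]},
  {"delta_pos":[0,0,-55],"twist":[0,0,0]},
  {"delta_pos":[0,0,-55],"twist":[0,0,0]},
  {"delta_pos":[0,0,-55],"twist":[0,0,-0.14]},
  {"delta_pos":[0,0,-55],"twist":[0,0,-0.136]},
])

```text
time: 10.5
tool_pos: [0.6052, 0.1509, 0.3053]
eef_rot: [[-0.058, 0.998, -0.001], [0.998, 0.058, -0.0], [-0.0, -0.002, -1.0]]
force: [0.8, 0.6, -3.0]
width: 0.0271
finger_force: 59.5
```

Emit:
jog_arm([
  {"delta_pos":[-45,0,0],"twist":[0,0,0]},
  {"delta_pos":[-45,0,0],"twist":[0,0,0]},
  {"delta_pos":[-45,0,0],"twist":[0,0,0]},
  {"delta_pos":[-45,0,0],"twist":[0,0,0]},
  {"delta_pos":[-45,0,0],"twist":[0,0,0]},
])

```text
time: 11.12
tool_pos: [0.6175, -0.075, 0.3033]
eef_rot: [[-0.054, 0.999, -0.002], [0.999, 0.054, 0.0], [0.001, -0.002, -1.0]]
force: [1.0, -0.0, -2.2]
width: 0.027
finger_force: 59.5
```

Emit:
jog_arm([
  {"delta_pos":[-45,0,0],"twist":[0,0,0]},
  {"delta_pos":[-45,0,0],"twist":[0,0,0]},
  {"delta_pos":[-45,0,0],"twist":[0,0,0]},
  {"delta_pos":[-45,0,0],"twist":[0,0,0]},
  {"delta_pos":[-42,0,0],"twist":[0,0,0]},
])

```text
time: 11.75
tool_pos: [0.6295, -0.2967, 0.3031]
eef_rot: [[-0.054, 0.999, -0.002], [0.999, 0.054, 0.001], [0.001, -0.002, -1.0]]
force: [0.3, 0.4, -2.3]
width: 0.027
finger_force: 59.5
```

```bash
python3 - <<'E'
from h import *
p=P("top"); print(atz(p,(446.5,205),.146)); t=cams.grab_frame("top")
O=np.array([.454,-.2332]);X=np.array([.9985,.0545]);Y=np.array([-.0545,.9985])
w=P("wrist");im=cams.grab_frame("wrist")
def rect(P_,img,y0,y1,z,c):
    q=[O+a*X+b*Y for a,b in((0,y0),(.235,y0),(.235,y1),(0,y1))]
    cv2.polylines(img,[np.array([pix(P_,[*v,z]) for v in q]).round().astype(int)],True,c,1)
for P_,img in((p,t),(w,im)):
    rect(P_,img,-.150,.006,.146,(0,0,255)); rect(P_,img,.010,.150,.146,(0,255,0))
cv2.imwrite("pics/v4.png",np.vstack([cv2.resize(im,(533,400)),cv2.resize(t[150:260,370:570],(533,200))]))
E
```

```text
[ 0.58485317 -0.21376012  0.146     ]
```

View pics/v4.png

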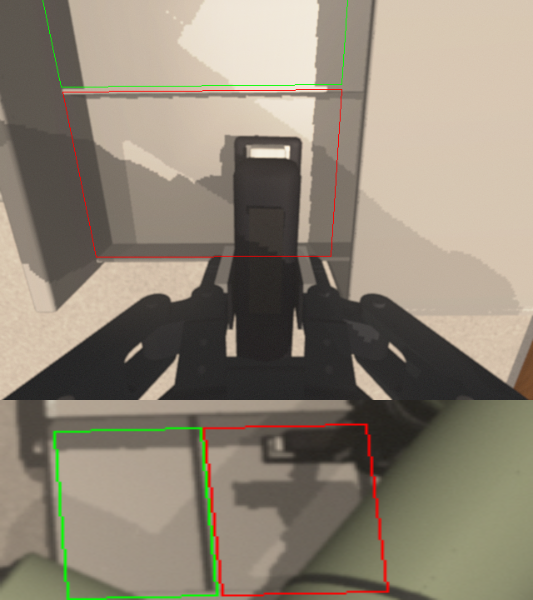

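The predicted compartment outlines match the real divider (v≈91) and right wall (v≈258) in the wrist view. The stapler hangs square over the rear of the wide bay, so I lower it.

Emit:
jog_arm([
  {"delta_pos":[0,0,45],"twist":[0,0,0]},
  {"delta_pos":[0,0,45],"twist":[0,0,0]},
  {"delta_pos":[0,0,25],"twist":[0,0,0]},
  {"delta_pos":[0,0,10],"twist":[0,0,0]},
  {"delta_pos":[0,0,0],"twist":[0,0,0]},
])

```text
time: 12.48
tool_pos: [0.6298, -0.2948, 0.1788]
eef_rot: [[-0.054, 0.999, -0.001], [0.999, 0.054, 0.001], [0.001, -0.001, -1.0]]
force: [0.4, 0.3, -1.2]
width: 0.0269
finger_force: 59.4
```

Emit:
jog_arm([
  {"delta_pos":[0,0,5],"twist":[0,0,0]},
  {"delta_pos":[0,0,3],"twist":[0,0,0]},
  {"delta_pos":[0,0,2],"twist":[0,0,0]},
  {"delta_pos":[0,0,2],"twist":[0,0,0]},
  {"delta_pos":[0,0,0],"twist":[0,0,0]},
])

```text
time: 13.1
tool_pos: [0.6299, -0.2954, 0.1671]
eef_rot: [[-0.054, 0.999, -0.0], [0.999, 0.054, 0.0], [0.0, -0.0, -1.0]]
force: [0.2, -0.2, -2.5]
width: 0.0274
finger_force: 59.4
```

Emit:
jog_arm([
  {"delta_pos":[0,0,2],"twist":[0,0,0]},
  {"delta_pos":[0,0,1.5],"twist":[0,0,0]},
  {"delta_pos":[0,0,0],"twist":[0,0,0]},
])

```text
time: 13.48
tool_pos: [0.6301, -0.2954, 0.1641]
eef_rot: [[-0.054, 0.999, 0.0], [0.999, 0.054, -0.0], [-0.0, 0.0, -1.0]]
force: [-0.9, 0.4, -0.4]
width: 0.0272
finger_force: 59.6
```

Emit:
jog_arm([
  {"delta_pos":[0,0,0],"twist":[0,0,0]},
  {"delta_pos":[0,0,0],"twist":[0,0,0]},
  {"delta_pos":[0,0,0],"twist":[0,0,0]},
  {"delta_pos":[0,0,-30],"twist":[0,0,0]},
  {"delta_pos":[0,0,-50],"twist":[0,0,0]},
], grip=50)

```text
time: 14.1
tool_pos: [0.6289, -0.2948, 0.2424]
eef_rot: [[-0.054, 0.999, -0.004], [0.999, 0.054, 0.002], [0.003, -0.004, -1.0]]
force: [-0.3, -0.9, -0.0]
width: 0.0499
finger_force: 0.0
```

Emit:
jog_arm([
  {"delta_pos":[0,0,-50],"twist":[0,0,0]},
  {"delta_pos":[50,-14,0],"twist":[0,0,0]},
  {"delta_pos":[50,-14,0],"twist":[0,0,0]},
  {"delta_pos":[50,-14,0],"twist":[0,0,0]},
  {"delta_pos":[50,-14,0],"twist":[0,0,0]},
], grip=60)

```text
time: 14.72
tool_pos: [0.5627, -0.0973, 0.294]
eef_rot: [[-0.054, 0.999, 0.001], [0.999, 0.054, -0.0], [-0.0, 0.001, -1.0]]
force: [0.3, 0.9, -0.3]
width: 0.0601
finger_force: 0.0
```

Emit:
jog_arm([
  {"delta_pos":[50,-14,0],"twist":[0,0,0]},
  {"delta_pos":[50,-14,0],"twist":[0,0,0]},
  {"delta_pos":[50,-14,0],"twist":[0,0,0]},
  {"delta_pos":[50,-14,0],"twist":[0,0,0]},
  {"delta_pos":[50,-14,0],"twist":[0,0,0]},
])

```text
time: 15.35
tool_pos: [0.4793, 0.1486, 0.2941]
eef_rot: [[-0.054, 0.999, 0.001], [0.999, 0.054, 0.0], [0.0, 0.001, -1.0]]
force: [0.3, 1.3, -0.4]
width: 0.0603
finger_force: 0.0
```

Emit:
jog_arm([
  {"delta_pos":[40,-14,0],"twist":[0,0,0]},
  {"delta_pos":[30,-14,40],"twist":[0,0,0]},
  {"delta_pos":[0,0,30],"twist":[0,0,0]},
  {"delta_pos":[0,0,0],"twist":[0,0,0]},
  {"delta_pos":[0,0,0],"twist":[0,0,0]},
])

```text
time: 15.98
tool_pos: [0.449, 0.2155, 0.2249]
eef_rot: [[-0.053, 0.999, 0.001], [0.999, 0.053, 0.0], [0.0, 0.001, -1.0]]
force: [0.4, 0.7, -0.4]
width: 0.0598
finger_force: 0.0
```

```bash
python3 - <<'E'
from h import *
o=manip.get_obs();print(o["tool_pos"]);im=cams.grab_frame("wrist");t=cams.grab_frame("top");s=cams.grab_frame("side")
cv2.imwrite("pics/w5f.png",im);cv2.imwrite("pics/t5.png",t)
cv2.imwrite("pics/v5.png",np.vstack([im[:400],t[100:300,0:640]]))
E
```

```text
[0.44896703 0.21550622 0.22493267]
```

View pics/v5.png

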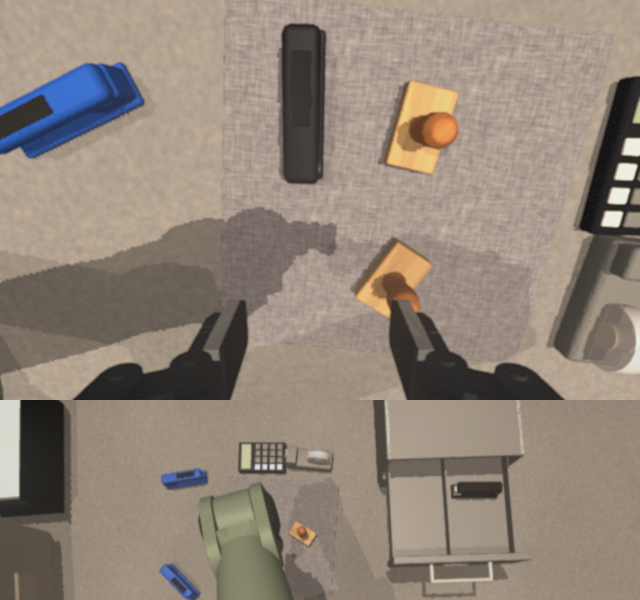

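Stapler 1 sits upright in the rear of the wide bay. Stapler 2 runs (303,25) to (301,183) in the wrist view, with stamp handles at (440,130) and (402,297).

```bash
python3 - <<'E'
from h import *
w=P("wrist");p=P("top");k=lambda u,v:(215+u/4,170+v/4)
A,B=atz(w,(303,25),.054),atz(w,(301,182),.054);print(((A+B)/2).round(4),np.linalg.norm(A-B).round(3),np.degrees(np.arctan2(*(A-B)[[1,0]])).round(1))
C=[tri([(w,(303,25)),(p,k(42,378))])[0],tri([(w,(301,182)),(p,k(218,376))])[0]];print(C)
print("A",tri([(w,(442,130)),(p,k(142,223))]))
E
```

```text
[0.4334 0.3005 0.054 ] 0.109 91.4
[array([0.43071684, 0.36219114, 0.02608571]), array([0.43417428, 0.24201108, 0.02969796])]
A (array([0.53208507, 0.29086723, 0.07576654]), [np.float64(0.00016613010937005483), np.float64(0.0001661301093700794)])
```

Emit:
jog_arm([
  {"delta_pos":[43,-6,0],"twist":[0,0,0.029]},
  {"delta_pos":[43,-6,20],"twist":[0,0,0]},
  {"delta_pos":[0,0,50],"twist":[0,0,0]},
  {"delta_pos":[0,0,50],"twist":[0,0,0]},
  {"delta_pos":[0,0,25],"twist":[0,0,0]},
])

```text
time: 16.75
tool_pos: [0.4322, 0.3005, 0.0771]
eef_rot: [[-0.025, 1.0, -0.002], [1.0, 0.025, -0.001], [-0.001, -0.002, -1.0]]
force: [0.7, 0.3, 1.5]
width: 0.0601
finger_force: 0.0
```

Emit:
jog_arm([
  {"delta_pos":[0,0,15],"twist":[0,0,0]},
  {"delta_pos":[0,0,10],"twist":[0,0,0]},
  {"delta_pos":[0,0,0],"twist":[0,0,0]},
])

```text
time: 17.12
tool_pos: [0.4332, 0.301, 0.054]
eef_rot: [[-0.025, 1.0, 0.0], [1.0, 0.025, 0.0], [0.0, 0.0, -1.0]]
force: [-0.2, -0.2, 0.7]
width: 0.0598
finger_force: 0.0
```

Emit:
jog_arm([
  {"delta_pos":[0,0,0],"twist":[0,0,0]},
  {"delta_pos":[0,0,0],"twist":[0,0,0]},
  {"delta_pos":[0,0,0],"twist":[0,0,0]},
  {"delta_pos":[0,0,0],"twist":[0,0,0]},
], grip=10)

```text
time: 17.62
tool_pos: [0.4334, 0.3013, 0.0548]
eef_rot: [[-0.025, 1.0, 0.002], [1.0, 0.025, 0.001], [0.001, 0.002, -1.0]]
force: [-0.2, -1.7, 6.5]
width: 0.0273
finger_force: 59.2
```

Emit:
jog_arm([
  {"delta_pos":[0,0,-30],"twist":[0,0,0]},
  {"delta_pos":[0,0,-55],"twist":[0,0,0]},
  {"delta_pos":[0,0,-55],"twist":[0,0,0]},
  {"delta_pos":[0,0,-55],"twist":[0,0,0]},
  {"delta_pos":[0,0,-55],"twist":[0,0,-0.029]},
])

```text
time: 18.25
tool_pos: [0.4323, 0.3007, 0.3055]
eef_rot: [[-0.055, 0.998, -0.0], [0.998, 0.055, -0.0], [-0.0, -0.0, -1.0]]
force: [0.1, 0.1, -1.3]
width: 0.0272
finger_force: 59.8
```

Emit:
jog_arm([
  {"delta_pos":[-50,5.5,0],"twist":[0,0,0]},
  {"delta_pos":[-50,5.5,0],"twist":[0,0,0]},
  {"delta_pos":[-50,5.5,0],"twist":[0,0,0]},
  {"delta_pos":[-50,5.5,0],"twist":[0,0,0]},
  {"delta_pos":[-50,5.5,0],"twist":[0,0,0]},
])

```text
time: 18.88
tool_pos: [0.4735, 0.0513, 0.3037]
eef_rot: [[-0.054, 0.999, -0.0], [0.999, 0.054, 0.0], [0.0, -0.0, -1.0]]
force: [0.7, 0.1, -1.7]
width: 0.0271
finger_force: 59.9
```

Emit:
jog_arm([
  {"delta_pos":[-50,5.5,0],"twist":[0,0,0]},
  {"delta_pos":[-50,5.5,0],"twist":[0,0,0]},
  {"delta_pos":[-50,5.5,0],"twist":[0,0,0]},
  {"delta_pos":[-50,5.5,0],"twist":[0,0,0]},
  {"delta_pos":[-50,5.5,0],"twist":[0,0,0]},
])

```text
time: 19.5
tool_pos: [0.5145, -0.1968, 0.3035]
eef_rot: [[-0.054, 0.999, -0.0], [0.999, 0.054, 0.0], [0.0, -0.0, -1.0]]
force: [0.5, -0.4, -1.8]
width: 0.027
finger_force: 59.9
```

Emit:
jog_arm([
  {"delta_pos":[-50,5.5,0],"twist":[0,0,0]},
  {"delta_pos":[-50,5.5,0],"twist":[0,0,0]},
  {"delta_pos":[0,0,0],"twist":[0,0,0]},
  {"delta_pos":[0,0,0],"twist":[0,0,0]},
])

```text
time: 20.0
tool_pos: [0.5305, -0.2942, 0.3031]
eef_rot: [[-0.054, 0.999, -0.001], [0.999, 0.054, 0.001], [0.001, -0.001, -1.0]]
force: [0.2, -0.2, -1.9]
width: 0.0271
finger_force: 59.8
```

Shift −7 mm in x, then lower to 0.164.

Emit:
jog_arm([
  {"delta_pos":[-7,2,45],"twist":[0,0,0]},
  {"delta_pos":[0,0,45],"twist":[0,0,0]},
  {"delta_pos":[0,0,25],"twist":[0,0,0]},
  {"delta_pos":[0,0,10],"twist":[0,0,0]},
  {"delta_pos":[0,0,5],"twist":[0,0,0]},
])

```text
time: 20.62
tool_pos: [0.5338, -0.3007, 0.1742]
eef_rot: [[-0.055, 0.998, 0.0], [0.998, 0.055, -0.0], [-0.0, 0.0, -1.0]]
force: [-0.0, 0.4, -1.6]
width: 0.0269
finger_force: 59.8
```

Emit:
jog_arm([
  {"delta_pos":[0,0,3],"twist":[0,0,0]},
  {"delta_pos":[0,0,3],"twist":[0,0,0]},
  {"delta_pos":[0,0,2],"twist":[0,0,0]},
  {"delta_pos":[0,0,1.5],"twist":[0,0,0]},
  {"delta_pos":[0,0,0],"twist":[0,0,0]},
])

```text
time: 21.25
tool_pos: [0.5334, -0.3015, 0.1642]
eef_rot: [[-0.054, 0.999, -0.0], [0.999, 0.054, 0.0], [0.0, -0.0, -1.0]]
force: [0.1, -0.3, -1.8]
width: 0.0272
finger_force: 59.8
```

Emit:
jog_arm([
  {"delta_pos":[0,0,0],"twist":[0,0,0]},
  {"delta_pos":[0,0,0],"twist":[0,0,0]},
  {"delta_pos":[0,0,0],"twist":[0,0,0]},
  {"delta_pos":[0,0,-30],"twist":[0,0,0]},
  {"delta_pos":[0,0,-50],"twist":[0,0,0]},
], grip=50)

```text
time: 21.88
tool_pos: [0.5324, -0.3007, 0.2434]
eef_rot: [[-0.054, 0.999, -0.003], [0.999, 0.054, 0.003], [0.003, -0.003, -1.0]]
force: [0.2, 0.5, -0.6]
width: 0.0499
finger_force: 0.0
```

Emit:
jog_arm([
  {"delta_pos":[0,0,-50],"twist":[0,0,0]},
  {"delta_pos":[50,2,0],"twist":[0,0,0]},
  {"delta_pos":[50,2,0],"twist":[0,0,0]},
  {"delta_pos":[50,2,0],"twist":[0,0,0]},
  {"delta_pos":[50,2,0],"twist":[0,0,0]},
], grip=60)

```text
time: 22.5
tool_pos: [0.5305, -0.0998, 0.2946]
eef_rot: [[-0.054, 0.999, 0.001], [0.999, 0.054, -0.0], [-0.0, 0.001, -1.0]]
force: [0.9, 0.1, 0.0]
width: 0.0601
finger_force: 0.0
```

Emit:
jog_arm([
  {"delta_pos":[50,2,0],"twist":[0,0,0]},
  {"delta_pos":[50,2,0],"twist":[0,0,0]},
  {"delta_pos":[50,2,0],"twist":[0,0,0]},
  {"delta_pos":[40,0,30],"twist":[0,0,0]},
  {"delta_pos":[0,0,0],"twist":[0,0,0]},
])

```text
time: 23.12
tool_pos: [0.5246, 0.0911, 0.2625]
eef_rot: [[-0.058, 0.998, -0.004], [0.998, 0.058, 0.0], [0.0, -0.004, -1.0]]
force: [-0.2, 0.1, -0.1]
width: 0.0601
finger_force: 0.0
```

Emit:
jog_arm([
  {"delta_pos":[0,0,0],"twist":[0,0,0]},
  {"delta_pos":[0,0,0],"twist":[0,0,0]},
])

```text
time: 23.38
tool_pos: [0.5271, 0.0877, 0.2651]
eef_rot: [[-0.052, 0.999, 0.001], [0.999, 0.052, -0.0], [-0.0, 0.001, -1.0]]
force: [0.4, -0.3, 0.7]
width: 0.06
finger_force: 0.0
```

```bash
python3 - <<'E'
from h import *
o=manip.get_obs();print(o["tool_pos"]);im=cams.grab_frame("wrist");t=cams.grab_frame("top")
cv2.imwrite("pics/v6.png",np.vstack([im[:400],t[100:300,0:640]]))
E
```

```text
[0.52705017 0.08773631 0.26508145]
```

View pics/v6.png

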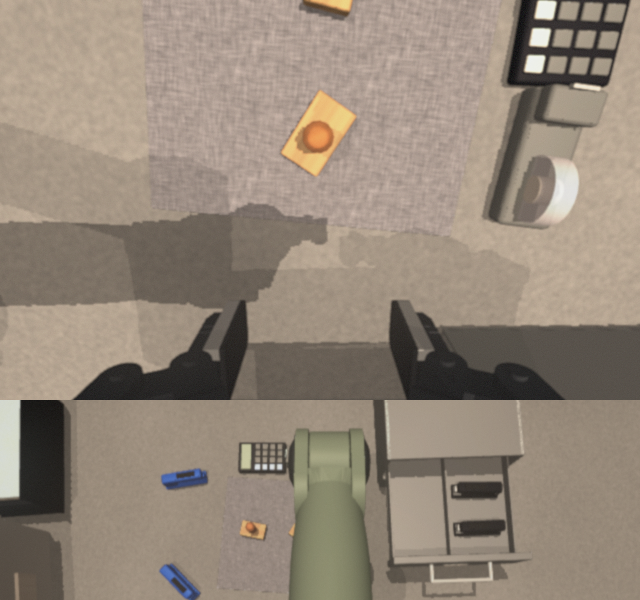

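Both staplers sit in the wide bay. The near stamp's handle is at (318,136) and its block corners are at (321,91), (356,115), (317,175) and (281,152).

```bash
python3 - <<'E'
from h import *
w=P("wrist");o=manip.get_obs();print(o["tool_pos"])
print(atz(w,(318,136),.078))
C=[atz(w,c,.025) for c in((321,91),(356,115),(317,175),(281,152))];print(np.mean(C,0),np.linalg.norm(C[0]-C[1]),np.linalg.norm(C[1]-C[2]))
d=C[1]-C[2]+C[0]-C[3];print(np.degrees(np.arctan2(d[1],d[0])))
E
```

```text
[0.52697197 0.08772765 0.26496893]
[0.52371127 0.15300694 0.078     ]
[0.52413746 0.15256943 0.025     ] 0.038154221621054515 0.0654963813091786
58.71956115289081
```

Emit:
jog_arm([
  {"delta_pos":[65,0,0],"twist":[0,0,0]},
  {"delta_pos":[0,0,40],"twist":[0,0,0.15]},
  {"delta_pos":[0,0,40],"twist":[0,0,0.15]},
  {"delta_pos":[0,0,40],"twist":[0,0,0.15]},
  {"delta_pos":[0,0,20],"twist":[0,0,0.148]},
])

```text
time: 24.1
tool_pos: [0.5222, 0.1503, 0.1225]
eef_rot: [[0.523, 0.852, -0.002], [0.852, -0.523, -0.0], [-0.001, -0.002, -1.0]]
force: [0.2, -0.1, 0.6]
width: 0.0597
finger_force: 0.0
```

Emit:
jog_arm([
  {"delta_pos":[0,0,0],"twist":[0,0,0]},
  {"delta_pos":[0,0,30],"twist":[0,0,0]},
  {"delta_pos":[0,0,20],"twist":[0,0,0]},
  {"delta_pos":[0,0,0],"twist":[0,0,0]},
])

```text
time: 24.6
tool_pos: [0.523, 0.1507, 0.0744]
eef_rot: [[0.517, 0.856, -0.001], [0.856, -0.517, -0.0], [-0.001, -0.001, -1.0]]
force: [-0.9, -0.5, 0.6]
width: 0.06
finger_force: 0.0
```

Emit:
jog_arm([
  {"delta_pos":[2,0,0],"twist":[0,0,0]},
  {"delta_pos":[0,0,0],"twist":[0,0,0]},
])

```text
time: 24.85
tool_pos: [0.5253, 0.1531, 0.0757]
eef_rot: [[0.517, 0.856, 0.003], [0.856, -0.517, 0.0], [0.002, 0.002, -1.0]]
force: [-0.0, -0.1, -0.8]
width: 0.0603
finger_force: 0.0
```

Emit:
jog_arm([
  {"delta_pos":[0,0,0],"twist":[0,0,0]},
  {"delta_pos":[0,0,0],"twist":[0,0,0]},
  {"delta_pos":[0,0,0],"twist":[0,0,0]},
  {"delta_pos":[0,0,0],"twist":[0,0,0]},
], grip=10)

```text
time: 25.35
tool_pos: [0.5242, 0.153, 0.0748]
eef_rot: [[0.517, 0.856, 0.001], [0.856, -0.517, 0.0], [0.0, 0.0, -1.0]]
force: [-0.8, -0.4, 5.2]
width: 0.0246
finger_force: 58.8
```

Emit:
jog_arm([
  {"delta_pos":[0,0,-30],"twist":[0,0,0]},
  {"delta_pos":[0,0,-55],"twist":[0,0,-0.15]},
  {"delta_pos":[0,0,-55],"twist":[0,0,-0.15]},
  {"delta_pos":[0,0,-55],"twist":[0,0,-0.15]},
  {"delta_pos":[0,0,-55],"twist":[0,0,-0.155]},
])

```text
time: 25.98
tool_pos: [0.5236, 0.1527, 0.3257]
eef_rot: [[-0.066, 0.998, -0.0], [0.998, 0.066, -0.0], [-0.0, -0.0, -1.0]]
force: [0.7, 0.6, -1.1]
width: 0.0241
finger_force: 59.0
```

Emit:
jog_arm([
  {"delta_pos":[-50,12,0],"twist":[0,0,0]},
  {"delta_pos":[-50,12,0],"twist":[0,0,0]},
  {"delta_pos":[-50,12,0],"twist":[0,0,0]},
  {"delta_pos":[-50,12,0],"twist":[0,0,0]},
  {"delta_pos":[-50,12,0],"twist":[0,0,0]},
])

```text
time: 26.6
tool_pos: [0.5993, -0.0946, 0.3237]
eef_rot: [[-0.061, 0.998, -0.001], [0.998, 0.061, 0.0], [0.0, -0.001, -1.0]]
force: [0.7, 0.7, -0.3]
width: 0.0248
finger_force: 59.2
```

Emit:
jog_arm([
  {"delta_pos":[-52,11,0],"twist":[0,0,0.01]},
  {"delta_pos":[0,0,45],"twist":[0,0,0]},
  {"delta_pos":[0,0,45],"twist":[0,0,0]},
  {"delta_pos":[0,0,25],"twist":[0,0,0]},
  {"delta_pos":[0,0,10],"twist":[0,0,0]},
])

```text
time: 27.22
tool_pos: [0.612, -0.1439, 0.1969]
eef_rot: [[-0.051, 0.999, -0.004], [0.999, 0.051, 0.001], [0.001, -0.004, -1.0]]
force: [0.5, 0.3, -1.0]
width: 0.0246
finger_force: 59.2
```

Emit:
jog_arm([
  {"delta_pos":[0,0,5],"twist":[0,0,0]},
  {"delta_pos":[0,0,4],"twist":[0,0,0]},
  {"delta_pos":[0,0,3],"twist":[0,0,0]},
  {"delta_pos":[0,0,2],"twist":[0,0,0]},
  {"delta_pos":[0,0,0],"twist":[0,0,0]},
])

```text
time: 27.85
tool_pos: [0.6134, -0.1443, 0.1854]
eef_rot: [[-0.051, 0.999, 0.0], [0.999, 0.051, -0.0], [-0.0, 0.0, -1.0]]
force: [-0.7, 0.1, -0.8]
width: 0.0244
finger_force: 59.2
```

Emit:
jog_arm([
  {"delta_pos":[0,0,1.5],"twist":[0,0,0]},
  {"delta_pos":[0,0,0],"twist":[0,0,0]},
])

```text
time: 28.1
tool_pos: [0.6134, -0.1443, 0.1839]
eef_rot: [[-0.051, 0.999, 0.0], [0.999, 0.051, -0.0], [-0.0, 0.0, -1.0]]
force: [0.1, -0.5, -0.2]
width: 0.0241
finger_force: 59.5
```

Emit:
jog_arm([
  {"delta_pos":[0,0,0],"twist":[0,0,0]},
  {"delta_pos":[0,0,0],"twist":[0,0,0]},
  {"delta_pos":[0,0,0],"twist":[0,0,0]},
  {"delta_pos":[0,0,-40],"twist":[0,0,0]},
  {"delta_pos":[0,0,-50],"twist":[0,0,0]},
], grip=50)

```text
time: 28.72
tool_pos: [0.6125, -0.144, 0.2735]
eef_rot: [[-0.051, 0.999, -0.003], [0.999, 0.051, 0.001], [0.001, -0.003, -1.0]]
force: [-0.4, -0.3, 1.1]
width: 0.0498
finger_force: 0.0
```

Emit:
jog_arm([
  {"delta_pos":[0,0,-20],"twist":[0,0,0]},
  {"delta_pos":[53,-9,0],"twist":[0,0,0]},
  {"delta_pos":[53,-9,0],"twist":[0,0,0]},
  {"delta_pos":[53,-9,0],"twist":[0,0,0]},
  {"delta_pos":[53,-9,0],"twist":[0,0,0]},
], grip=60)

```text
time: 29.35
tool_pos: [0.5661, 0.0672, 0.294]
eef_rot: [[-0.051, 0.999, 0.001], [0.999, 0.051, 0.0], [0.0, 0.001, -1.0]]
force: [0.7, -0.2, -0.6]
width: 0.0596
finger_force: 0.0
```

Emit:
jog_arm([
  {"delta_pos":[53,-9,0],"twist":[0,0,0]},
  {"delta_pos":[53,-9,0],"twist":[0,0,0]},
  {"delta_pos":[53,-7,30],"twist":[0,0,0]},
  {"delta_pos":[0,0,0],"twist":[0,0,0]},
  {"delta_pos":[0,0,0],"twist":[0,0,0]},
])

```text
time: 29.98
tool_pos: [0.5335, 0.223, 0.2639]
eef_rot: [[-0.051, 0.999, 0.0], [0.999, 0.051, -0.001], [-0.001, -0.0, -1.0]]
force: [0.9, -0.3, -0.2]
width: 0.0599
finger_force: 0.0
```

```bash
python3 - <<'E'
from h import *
o=manip.get_obs();print(o["tool_pos"]);im=cams.grab_frame("wrist");t=cams.grab_frame("top")
cv2.imwrite("pics/v7.png",np.vstack([im[:400],t[100:300,0:640]]))
E
```

```text
[0.53349475 0.22303753 0.2639048 ]
```

View pics/v7.png

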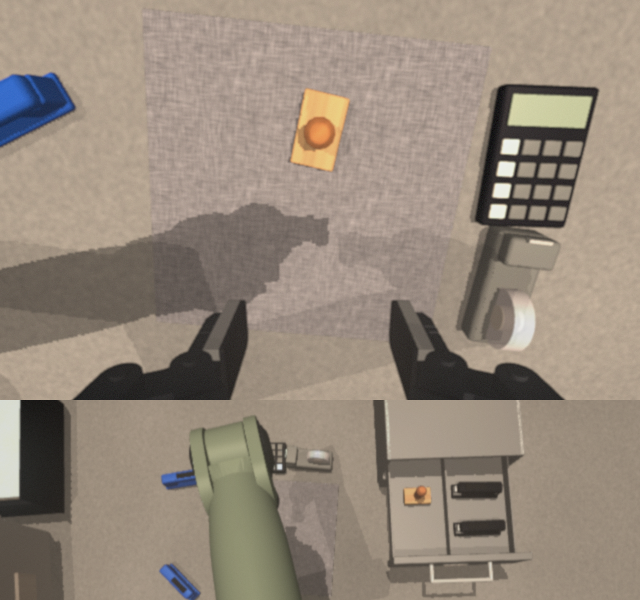

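The first stamp stands upright in the narrow bay. The remaining stamp's handle is at (320,132), with block corners at (305,90), (349,98), (332,171) and (291,161).

```bash
python3 - <<'E'
from h import *
w=P("wrist");o=manip.get_obs();print(o["tool_pos"])
print(atz(w,(320,132),.078))
C=[atz(w,c,.025) for c in((305,90),(349,98),(332,171),(291,161))];print(np.mean(C,0))
d=C[1]-C[2]+C[0]-C[3];print(np.degrees(np.arctan2(d[1],d[0])))
E
```

```text
[0.53423406 0.22217775 0.26449032]
[0.5325724  0.29062073 0.078     ]
[0.53204082 0.28980241 0.025     ]
80.13077051380664
```

Emit:
jog_arm([
  {"delta_pos":[60,2,0],"twist":[0,0,0]},
  {"delta_pos":[8.5,0,40],"twist":[0,0,0.11]},
  {"delta_pos":[0,0,50],"twist":[0,0,0.115]},
  {"delta_pos":[0,0,50],"twist":[0,0,0]},
  {"delta_pos":[0,0,0],"twist":[0,0,0]},
])

```text
time: 30.7
tool_pos: [0.5299, 0.2893, 0.1207]
eef_rot: [[0.175, 0.985, -0.007], [0.985, -0.175, -0.003], [-0.004, -0.006, -1.0]]
force: [-1.3, 0.0, -0.0]
width: 0.06
finger_force: 0.0
```

Emit:
jog_arm([
  {"delta_pos":[0,0,30],"twist":[0,0,0]},
  {"delta_pos":[0,0,19],"twist":[0,0,0]},
  {"delta_pos":[0,0,0],"twist":[0,0,0]},
  {"delta_pos":[0,0,0],"twist":[0,0,0]},
])

```text
time: 31.2
tool_pos: [0.5338, 0.2918, 0.0772]
eef_rot: [[0.174, 0.985, 0.003], [0.985, -0.174, 0.001], [0.002, 0.003, -1.0]]
force: [0.5, 0.2, 0.0]
width: 0.0595
finger_force: 0.0
```

Emit:
jog_arm([
  {"delta_pos":[0,0,0],"twist":[0,0,0]},
  {"delta_pos":[0,0,0],"twist":[0,0,0]},
  {"delta_pos":[0,0,0],"twist":[0,0,0]},
  {"delta_pos":[0,0,0],"twist":[0,0,0]},
], grip=10)

```text
time: 31.7
tool_pos: [0.5324, 0.292, 0.0759]
eef_rot: [[0.173, 0.985, 0.001], [0.985, -0.173, 0.0], [0.001, 0.001, -1.0]]
force: [-1.9, -0.8, 5.9]
width: 0.0243
finger_force: 58.6
```

Emit:
jog_arm([
  {"delta_pos":[0,0,-30],"twist":[0,0,0]},
  {"delta_pos":[0,0,-55],"twist":[0,0,0]},
  {"delta_pos":[0,0,-55],"twist":[0,0,0]},
  {"delta_pos":[0,0,-55],"twist":[0,0,-0.11]},
  {"delta_pos":[0,0,-55],"twist":[0,0,-0.117]},
])

```text
time: 32.33
tool_pos: [0.5315, 0.2915, 0.3265]
eef_rot: [[-0.057, 0.998, -0.0], [0.998, 0.057, -0.0], [-0.0, -0.0, -1.0]]
force: [1.7, -0.2, -1.8]
width: 0.0243
finger_force: 59.1
```

Emit:
jog_arm([
  {"delta_pos":[-49,-3.5,0],"twist":[0,0,0]},
  {"delta_pos":[-49,-3.5,0],"twist":[0,0,0]},
  {"delta_pos":[-49,-3.5,0],"twist":[0,0,0]},
  {"delta_pos":[-49,-3.5,0],"twist":[0,0,0]},
  {"delta_pos":[-49,-3.5,0],"twist":[0,0,0]},
])

```text
time: 32.95
tool_pos: [0.5271, 0.0446, 0.3247]
eef_rot: [[-0.053, 0.999, -0.0], [0.999, 0.053, -0.0], [-0.0, -0.0, -1.0]]
force: [0.6, 0.2, -0.8]
width: 0.0245
finger_force: 59.3
```

Emit:
jog_arm([
  {"delta_pos":[-49,-3.5,0],"twist":[0,0,0]},
  {"delta_pos":[-49,-3.5,0],"twist":[0,0,0]},
  {"delta_pos":[-49,-3.5,0],"twist":[0,0,0]},
  {"delta_pos":[-48,-3.5,0],"twist":[0,0,0]},
  {"delta_pos":[0,0,0],"twist":[0,0,0]},
])

```text
time: 33.58
tool_pos: [0.5235, -0.1523, 0.3243]
eef_rot: [[-0.048, 0.999, -0.001], [0.999, 0.048, -0.0], [-0.0, -0.001, -1.0]]
force: [-0.1, 0.6, -0.0]
width: 0.0245
finger_force: 59.3
```

Emit:
jog_arm([
  {"delta_pos":[0,0,45],"twist":[0,0,0]},
  {"delta_pos":[0,0,45],"twist":[0,0,0]},
  {"delta_pos":[0,0,25],"twist":[0,0,0]},
  {"delta_pos":[0,0,10],"twist":[0,0,0]},
  {"delta_pos":[0,0,5],"twist":[0,0,0]},
])

```text
time: 34.2
tool_pos: [0.5241, -0.1489, 0.1949]
eef_rot: [[-0.054, 0.999, 0.0], [0.999, 0.054, 0.0], [0.0, 0.0, -1.0]]
force: [0.4, -0.2, -0.9]
width: 0.0246
finger_force: 59.3
```

Emit:
jog_arm([
  {"delta_pos":[0,0,4],"twist":[0,0,0]},
  {"delta_pos":[0,0,2],"twist":[0,0,0]},
  {"delta_pos":[0,0,2],"twist":[0,0,0]},
  {"delta_pos":[0,0,0],"twist":[0,0,0]},
])

```text
time: 34.7
tool_pos: [0.5239, -0.1494, 0.1869]
eef_rot: [[-0.053, 0.999, 0.0], [0.999, 0.053, -0.0], [-0.0, 0.0, -1.0]]
force: [-0.3, 0.2, 0.1]
width: 0.0243
finger_force: 59.3
```

Emit:
jog_arm([
  {"delta_pos":[0,0,1.5],"twist":[0,0,0]},
  {"delta_pos":[0,0,0],"twist":[0,0,0]},
])

```text
time: 34.95
tool_pos: [0.5238, -0.1494, 0.1852]
eef_rot: [[-0.053, 0.999, -0.0], [0.999, 0.053, 0.0], [0.0, -0.0, -1.0]]
force: [-0.3, 1.3, -1.7]
width: 0.0242
finger_force: 59.3
```

Emit:
jog_arm([
  {"delta_pos":[0,0,0],"twist":[0,0,0]},
  {"delta_pos":[0,0,0],"twist":[0,0,0]},
  {"delta_pos":[0,0,0],"twist":[0,0,0]},
  {"delta_pos":[0,0,-40],"twist":[0,0,0]},
  {"delta_pos":[0,0,-55],"twist":[0,0,0]},
], grip=45)

```text
time: 35.58
tool_pos: [0.5229, -0.149, 0.28]
eef_rot: [[-0.053, 0.999, -0.003], [0.999, 0.053, 0.001], [0.002, -0.003, -1.0]]
force: [0.3, -0.1, 0.2]
width: 0.045
finger_force: 0.0
```

Emit:
jog_arm([
  {"delta_pos":[0,0,-20],"twist":[0,0,0]},
  {"delta_pos":[-27,-45,0],"twist":[0,0,0]},
  {"delta_pos":[-27,-45,0],"twist":[0,0,0]},
  {"delta_pos":[-26,-44,0],"twist":[0,0,0]},
  {"delta_pos":[0,0,0],"twist":[0,0,0]},
], grip=40)

```text
time: 36.2
tool_pos: [0.3921, -0.2377, 0.3006]
eef_rot: [[-0.048, 0.999, -0.0], [0.999, 0.048, -0.0], [-0.0, -0.0, -1.0]]
force: [0.9, -0.3, -0.6]
width: 0.0402
finger_force: 0.0
```

```bash
python3 - <<'E'
from h import *
o=manip.get_obs();print(o["tool_pos"]);im=cams.grab_frame("wrist");t=cams.grab_frame("top")
cv2.imwrite("pics/v8.png",np.vstack([im[:400],t[100:300,0:640]]))
E
```

```text
[ 0.392099   -0.23768471  0.30059272]
```

View pics/v8.png

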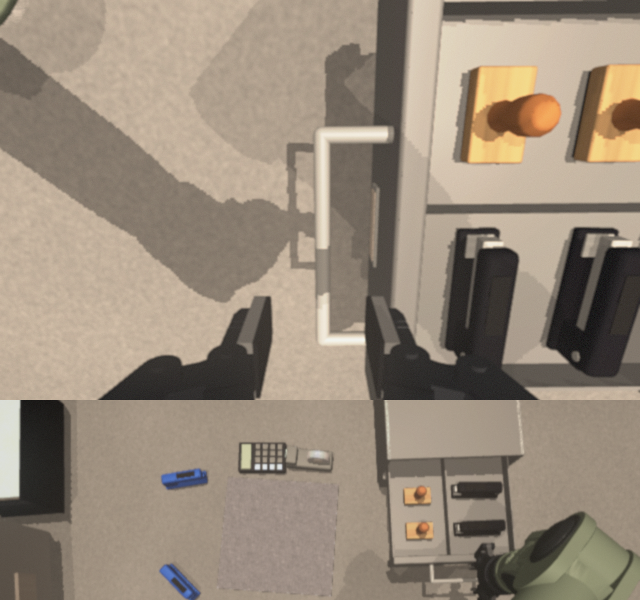

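All four items stand properly in their bays, the pad is empty and the bar (u≈322) is centred between the fingers. I grip it and push gently.

Emit:
jog_arm([
  {"delta_pos":[0,1,45],"twist":[0,0,-0.003]},
  {"delta_pos":[0,0,35],"twist":[0,0,0]},
  {"delta_pos":[0,0,15],"twist":[0,0,0]},
  {"delta_pos":[0,0,8],"twist":[0,0,0]},
  {"delta_pos":[0,0,0],"twist":[0,0,0]},
])

```text
time: 36.92
tool_pos: [0.3958, -0.2359, 0.1971]
eef_rot: [[-0.057, 0.998, -0.0], [0.998, 0.057, 0.0], [0.0, -0.0, -1.0]]
force: [-0.1, 0.0, -0.1]
width: 0.04
finger_force: 0.0
```

Emit:
jog_arm([
  {"delta_pos":[0,0,0],"twist":[0,0,0]},
  {"delta_pos":[0,0,0],"twist":[0,0,0]},
  {"delta_pos":[0,0,0],"twist":[0,0,0]},
  {"delta_pos":[0,0,0],"twist":[0,0,0]},
], grip=0)

```text
time: 37.42
tool_pos: [0.3956, -0.2366, 0.1981]
eef_rot: [[-0.056, 0.998, 0.001], [0.998, 0.056, -0.001], [-0.001, 0.001, -1.0]]
force: [-1.9, 1.0, 6.8]
width: 0.0073
finger_force: 58.8
```

Emit:
jog_arm([
  {"delta_pos":[0,5,0],"twist":[0,0,0]},
  {"delta_pos":[0,9,0],"twist":[0,0,0]},
  {"delta_pos":[0,12,0],"twist":[0,0,0]},
  {"delta_pos":[0,12,0],"twist":[0,0,0]},
  {"delta_pos":[0,12,0],"twist":[0,0,0]},
])

```text
time: 38.05
tool_pos: [0.4454, -0.2338, 0.1982]
eef_rot: [[-0.056, 0.998, 0.0], [0.998, 0.056, -0.001], [-0.001, 0.0, -1.0]]
force: [-3.3, 1.5, 6.2]
width: 0.0076
finger_force: 58.9
```

Emit:
jog_arm([
  {"delta_pos":[0,12,0],"twist":[0,0,0]},
  {"delta_pos":[0,12,0],"twist":[0,0,0]},
  {"delta_pos":[0,12,0],"twist":[0,0,0]},
  {"delta_pos":[0,12,0],"twist":[0,0,0]},
  {"delta_pos":[0,12,0],"twist":[0,0,0]},
])

```text
time: 38.67
tool_pos: [0.5053, -0.2304, 0.1982]
eef_rot: [[-0.056, 0.998, 0.0], [0.998, 0.056, -0.001], [-0.001, 0.0, -1.0]]
force: [-2.5, 0.1, 6.6]
width: 0.0074
finger_force: 58.9
```

Emit:
jog_arm([
  {"delta_pos":[0,12,0],"twist":[0,0,0]},
  {"delta_pos":[0,12,0],"twist":[0,0,0]},
  {"delta_pos":[0,12,0],"twist":[0,0,0]},
  {"delta_pos":[0,12,0],"twist":[0,0,0]},
  {"delta_pos":[0,12,0],"twist":[0,0,0]},
])

```text
time: 39.3
tool_pos: [0.5651, -0.2269, 0.1982]
eef_rot: [[-0.056, 0.998, 0.0], [0.998, 0.056, -0.001], [-0.001, 0.0, -1.0]]
force: [-2.2, -0.1, 6.5]
width: 0.0079
finger_force: 58.9
```

Emit:
jog_arm([
  {"delta_pos":[0,12,0],"twist":[0,0,0]},
  {"delta_pos":[0,12,0],"twist":[0,0,0]},
  {"delta_pos":[0,12,0],"twist":[0,0,0]},
  {"delta_pos":[0,10,0],"twist":[0,0,0]},
  {"delta_pos":[0,7,0],"twist":[0,0,0]},
])

```text
time: 39.92
tool_pos: [0.6183, -0.2239, 0.1982]
eef_rot: [[-0.056, 0.998, 0.001], [0.998, 0.056, -0.0], [-0.0, 0.001, -1.0]]
force: [-2.6, 1.0, 5.2]
width: 0.0078
finger_force: 59.0
```

Emit:
jog_arm([
  {"delta_pos":[0,4,0],"twist":[0,0,0]},
  {"delta_pos":[0,3,0],"twist":[0,0,0]},
  {"delta_pos":[0,3,0],"twist":[0,0,0]},
  {"delta_pos":[0,2,0],"twist":[0,0,0]},
  {"delta_pos":[0,0,0],"twist":[0,0,0]},
])

```text
time: 40.55
tool_pos: [0.6289, -0.2233, 0.1982]
eef_rot: [[-0.056, 0.998, -0.002], [0.998, 0.056, -0.0], [-0.0, -0.002, -1.0]]
force: [-5.1, 1.4, 7.6]
width: 0.0075
finger_force: 59.3
```

Emit:
jog_arm([
  {"delta_pos":[0,2,0],"twist":[0,0,0]},
  {"delta_pos":[0,2,0],"twist":[0,0,0]},
  {"delta_pos":[0,0,0],"twist":[0,0,0]},
])

```text
time: 40.92
tool_pos: [0.6291, -0.2233, 0.1981]
eef_rot: [[-0.055, 0.998, -0.01], [0.999, 0.055, -0.001], [-0.001, -0.01, -1.0]]
force: [-16.0, 0.0, 13.9]
width: 0.0075
finger_force: 60.1
```

Shut: it stopped at 0.629 with the force rising to 16 N. I ease off and release.

Emit:
jog_arm([
  {"delta_pos":[0,-2.5,0],"twist":[0,0,0]},
  {"delta_pos":[0,0,0],"twist":[0,0,0]},
])

```text
time: 41.18
tool_pos: [0.6289, -0.2233, 0.1982]
eef_rot: [[-0.055, 0.998, -0.004], [0.998, 0.055, -0.001], [-0.0, -0.004, -1.0]]
force: [-9.6, 0.4, 9.4]
width: 0.0078
finger_force: 59.7
```

Emit:
jog_arm([
  {"delta_pos":[0,0,0],"twist":[0,0,0]},
  {"delta_pos":[0,0,0],"twist":[0,0,0]},
  {"delta_pos":[0,0,0],"twist":[0,0,0]},
  {"delta_pos":[0,0,-45],"twist":[0,0,0]},
  {"delta_pos":[0,0,-50],"twist":[0,0,0]},
], grip=40)

```text
time: 41.8
tool_pos: [0.631, -0.2228, 0.2921]
eef_rot: [[-0.056, 0.998, -0.002], [0.998, 0.056, 0.001], [0.001, -0.002, -1.0]]
force: [0.8, -0.4, 0.7]
width: 0.0399
finger_force: 0.0
```

Emit:
jog_arm([
  {"delta_pos":[0,-50,-10],"twist":[0,0,0]},
  {"delta_pos":[0,-50,0],"twist":[0,0,0]},
  {"delta_pos":[0,-50,0],"twist":[0,0,0]},
  {"delta_pos":[0,0,0],"twist":[0,0,0]},
  {"delta_pos":[0,0,0],"twist":[0,0,0]},
])

```text
time: 42.42
tool_pos: [0.4824, -0.2318, 0.3028]
eef_rot: [[-0.056, 0.998, 0.002], [0.998, 0.056, -0.001], [-0.001, 0.002, -1.0]]
force: [0.1, 0.5, -0.1]
width: 0.0399
finger_force: 0.0
```

```bash
python3 - <<'E'
from h import *
t=cams.grab_frame("top");s=cams.grab_frame("side")
cv2.imwrite("pics/v9.png",np.vstack([cv2.resize(s[100:350,:],(640,250)),cv2.resize(t[20:220,220:540],(560,350))[:, :].copy() if 0 else cv2.resize(t[20:220,200:566],(640,350))]))
E
```

```text
(no output)
```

View pics/v9.png

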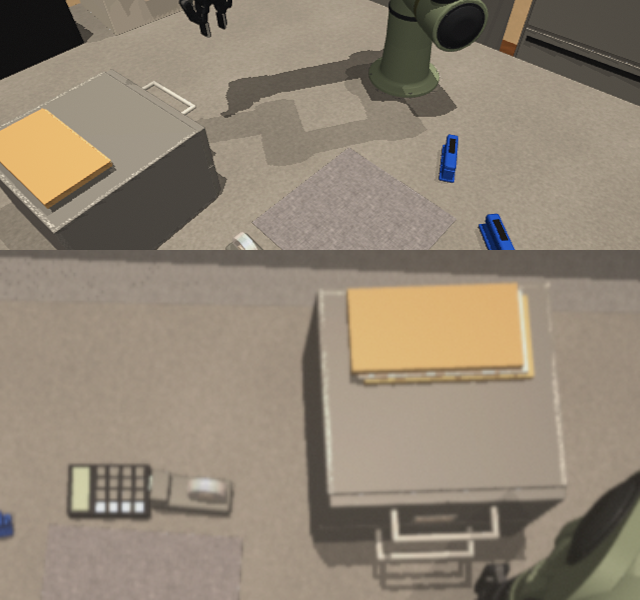

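The drawer is flush with the cabinet, the pad is empty, the bystanders are unmoved and the arm is clear.

```bash
python3 -c "from bench import job; print(job.finish_job())"
```

```text
the job is handed in; nothing more can be done
None
```

The job is handed in: both black staplers are on their bases in the wide compartment, both stamps stand upright in the narrow one, the drawer is fully shut, and the tape dispenser, calculator and blue staplers were not touched.

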